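# Check a parcel's weight on the two-pan balance

### The job

Check that the parcel weighs 500 g: stand it upright in the empty pan of the balance, and to the weight already in the other pan add from the stand what makes 500 g there (each plate of a weight counts 100 g), so that the beam comes to rest level. Leave the parcel alone in its pan, the weights upright, the unused ones on the stand, and do not push the stapler, hole punch or tape dispenser away.

Things in the scene. Friction and masses are not known exactly. Their poses are not given: they have to be found in the camera images.
- balance: two-pan balance fixed to the desk: grey base 110 x 160 mm, pans at its two ends along its y axis, a thin needle in the middle before a small white index plate (top 133 mm above the desk). Origin under the centre of the base on the desk; z up, its y axis points from the empty pan to the pan that holds a weight, roughly to the robot's left
- beam (a joint): tilt of the balance beam in rad: 0 = level, positive = the weights' pan (+y end) higher, negative = that pan lower; stops at +-0.12. 100 g too much on one side drives it all the way to the stop, 10 g gives about 0.0125. It swings freely, is well damped and settles in about a second
- pan_w_floor (a point): the pan that holds one weight at the start (left pan seen from the robot), steel tray 150 (x) x 100 (y) mm outside, inside 142 x 92 mm, rim 6 mm above the floor; this point is the centre of its floor, axes as the balance's. It stays horizontal and rides 14 mm up or down with the beam (floor 75 mm above the desk when level). The weight in it stands in the half nearer the robot (centre about 37 mm to -x), the other half is free
- pan_p_floor (a point): the empty pan (right pan seen from the robot), same tray; this point is the centre of its floor
- stand_top (a point): fixed wooden bench-like stand for the weights, 72 (x) x 237 (y) mm, top 61 mm above the desk; this point is the centre of its top. Three of the four weights stand in a row on it, 85 mm apart along its y axis, in any order
- weight_1_grip (a point): steel weight of 100 g: a stack of 1 plate (each 60 (x) x 36 (y) x 10 mm, 100 g a plate) with an upright grip blade on top, 44 mm long along x, 14 mm thick across y, 20 mm high; this point is the centre of the blade, 36 mm above the weight's underside (10 mm stack; 16 mm free between stack and blade, blade top 10 mm above the point). Starts on the stand or in the pan
- weight_2_grip (a point): steel weight of 200 g: a stack of 2 plates (each 60 (x) x 36 (y) x 10 mm, 100 g a plate) with an upright grip blade on top, 44 mm long along x, 14 mm thick across y, 20 mm high; this point is the centre of the blade, 46 mm above the weight's underside (20 mm stack; 16 mm free between stack and blade, blade top 10 mm above the point). Starts on the stand or in the pan
- weight_3_grip (a point): steel weight of 300 g: a stack of 3 plates (each 60 (x) x 36 (y) x 10 mm, 100 g a plate) with an upright grip blade on top, 44 mm long along x, 14 mm thick across y, 20 mm high; this point is the centre of the blade, 56 mm above the weight's underside (30 mm stack; 16 mm free between stack and blade, blade top 10 mm above the point). Starts on the stand or in the pan
- weight_4_grip (a point): steel weight of 400 g: a stack of 4 plates (each 60 (x) x 36 (y) x 10 mm, 100 g a plate) with an upright grip blade on top, 44 mm long along x, 14 mm thick across y, 20 mm high; this point is the centre of the blade, 66 mm above the weight's underside (40 mm stack; 16 mm free between stack and blade, blade top 10 mm above the point). Starts on the stand or in the pan
- parcel_mid (a point): closed cardboard parcel 100 (x) x 56 (y) x 52 (z) mm, 500 g within 2 per cent, with a paper tape band; stands on the desk to the right, this point is its centre, 26 mm above its underside
- stapler: red stapler 36 x 140 x 54 mm, bystander left of the stand; origin under its centre
- hole_punch: grey two-hole punch 112 x 120 x 68 mm, bystander left of the balance; origin under its centre
- tape_dispenser: black tape dispenser 42 x 143 x 71 mm, bystander near the robot on the right; origin under its centre
Things that resemble listed ones, but are neither listed nor needed, are in the scene too. What is shaped like the part that bears weight_2_grip but red is not meant.

How it is judged (in metres and radians):
At the end, for the whole second after the job is handed in: Parcel upright (0.12 rad), at rest on the floor of the pan that was empty, within 45 mm (x) and 35 mm (y) of its centre; each weight upright (0.12 rad), at rest on the other pan's floor or on the stand; beam at rest, level within 0.03 rad (x of parcel_mid in the frame of pan_p_floor between -0.045 and 0.045 m and y of parcel_mid in the frame of pan_p_floor between -0.035 and 0.035 m and z of parcel_mid in the frame of pan_p_floor between 0.02 and 0.032 m and angle between each of parcel_mid, weight_1_grip, weight_2_grip, weight_3_grip, weight_4_grip's own z axis and vertical below 0.12 rad and linear speed of each of parcel, weight_1, weight_2, weight_3, weight_4 below 0.02 m/s and ((x of weight_1_grip in the frame of pan_w_floor between -0.06 and 0.06 m and y of weight_1_grip in the frame of pan_w_floor between -0.045 and 0.045 m and z of weight_1_grip in the frame of pan_w_floor between 0.03 and 0.042 m) or (x of weight_1_grip in the frame of stand_top between -0.04 and 0.04 m and y of weight_1_grip in the frame of stand_top between -0.125 and 0.125 m and z of weight_1_grip in the frame of stand_top between 0.03 and 0.042 m)) and ((x of weight_2_grip in the frame of pan_w_floor between -0.06 and 0.06 m and y of weight_2_grip in the frame of pan_w_floor between -0.045 and 0.045 m and z of weight_2_grip in the frame of pan_w_floor between 0.04 and 0.052 m) or (x of weight_2_grip in the frame of stand_top between -0.04 and 0.04 m and y of weight_2_grip in the frame of stand_top between -0.125 and 0.125 m and z of weight_2_grip in the frame of stand_top between 0.04 and 0.052 m)) and ((x of weight_3_grip in the frame of pan_w_floor between -0.06 and 0.06 m and y of weight_3_grip in the frame of pan_w_floor between -0.045 and 0.045 m and z of weight_3_grip in the frame of pan_w_floor between 0.05 and 0.062 m) or (x of weight_3_grip in the frame of stand_top between -0.04 and 0.04 m and y of weight_3_grip in the frame of stand_top between -0.125 and 0.125 m and z of weight_3_grip in the frame of stand_top between 0.05 and 0.062 m)) and ((x of weight_4_grip in the frame of pan_w_floor between -0.06 and 0.06 m and y of weight_4_grip in the frame of pan_w_floor between -0.045 and 0.045 m and z of weight_4_grip in the frame of pan_w_floor between 0.06 and 0.072 m) or (x of weight_4_grip in the frame of stand_top between -0.04 and 0.04 m and y of weight_4_grip in the frame of stand_top between -0.125 and 0.125 m and z of weight_4_grip in the frame of stand_top between 0.06 and 0.072 m)) and value of joint beam between -0.03 and 0.03 rad and velocity of joint beam between -0.05 and 0.05 rad/s); the robot touches nothing.
It fails at once if the stapler is pushed away (more than 40 mm) (distance of stapler from where it was at the start of the episode above 0.04 m).
It fails at once if the hole punch is pushed away (more than 40 mm) (distance of hole_punch from where it was at the start of the episode above 0.04 m).
It fails at once if the tape dispenser is pushed away (more than 40 mm) (distance of tape_dispenser from where it was at the start of the episode above 0.04 m).
It also fails if it takes over 61 s, if anything falls off the work surface, if the arm or the gripper's body presses on something with over 40 N, if the wrist force passes 120 N, or if a joint passes its speed limit or range.

### The arm

A 7-joint arm with a two-finger parallel gripper is mounted at the origin on the work surface; the furniture and walls round the work are solid. World frame = base frame: x ahead of the robot, y to its left, z up, the work surface at z = 0. Lengths are in m, angles in degrees, forces in N, time in s.
With the tool pointing down it reaches from about 0.35 to 0.775 m from the base axis. Payload 3.1 kg.
Tool frame: the origin (TCP) lies on the centre line of the jaws, within the pads' length; the fingertips stand 17 mm ahead of it and the grasp point (between the pads) lies 2 mm behind it (robot.tip_reach is the distance from the TCP to the fingertips, in m); z points along the fingers, y is the line along which they close (so a half turn about z gives the same grasp; the last joint's range is limited). The gripper opens to 85 mm and grips with 20 to 120 N. Pads are 22 mm wide; open, the fingers measure 114 mm over their backs; the gripper's body (76 mm by 85 mm) begins 54 mm behind the grasp point. The pads swing forward as they close: fully open they stand 13 mm farther back than shut.
Start: joints at [62.069, 17.813, 0.802, 86.603, -0.252, 75.585, -1.558], TCP at [0.237, -0.496, 0.214] pointing down, gripper open.
Joint ranges: [-154.91, 154.91], [-16.99, 109.72], [-72.82, 74.43], [7.12, 147.25], [-82.49, 262.49], [11.32, 116.49], [-174.64, 174.64]. Speed limits (degrees/s): [159.86, 159.86, 180, 180, 180, 180, 180].

### API

Orientations are given as [roll, pitch, yaw] about the fixed x, y, z axes, in that order (R = Rz(yaw) Ry(pitch) Rx(roll)).
In Python, from station import robot, fingers, vision, workorder, recognise gives the robot as it stands. Calls block until the motion is done:
- robot.move_to(position, orientation): joint-space move of the TCP to a pose.
- robot.line_to(position, orientation=None, velocity=0.15, f_stop=None): straight line of the TCP; orientation=None keeps the orientation; velocity is the mean speed in m/s. With f_stop (N) it stops when the force on the tool has changed by that much, and returns True; else False.
- robot.move_j(angles): joint-space move.
- fingers.gripper_to(opening, force=None): opening from 0.0 (shut) to 1.0 (fully open); force is the grip in N (None keeps the last); returns when the fingers have stopped.
- robot.pause(seconds).
- robot.inverse_kinematics(position, orientation): joint angles nearest the present ones, or None.
- vision.grab_frame(name): name is "side" or "top"; returns the picture (420x560x3 uint8, red, green, blue); there is no depth.
- vision.calibration(name): a dict with "mtx" (3x3 intrinsics, pixels), "extrinsics" (4x4, takes a point from world to camera coordinates). Camera axes: x right, y up, looking along -z (the intrinsics and any distortion apply to the point x, -y, -z); pixel columns grow to the right and rows downward; lengths in m; the calibration is good to about 2 mm. A picture is of the moment at which its call begins. calibration takes no time and is no camera call.
A pose or a line that the arm cannot do raises robot.PlanningError and nothing moves.
- workorder.close_job(): hands the job in; it is judged then, once.
Trained networks look in the newest picture that a camera, given by its name, has taken for a name from the list of things; names that differ only in an ending like _2 or _b are one class to them, and where a whole thing is asked for, a point or a joint stands for the part that bears it (a point fixed in the world has none). Each returns a list of dicts, best first, with "p" (0 to 1); they miss things now and then, are a little off and sometimes report something else, mostly with a low value. They report only what shows in the picture. A call takes as long as a camera call. They do not tell look-alikes from the thing itself.
- recognise(label, camera): "rect" ([centre column, centre row, width, height] in pixels, round what is visible of it).
Readings, each from a call of its own:
- robot.current_time_s(): time.
- robot.current_joint_positions(): joint angles.
- robot.current_dq(): joint speeds.
- robot.current_joint_torque(): joint torques, N m.
- robot.current_tool_pos(): TCP position.
- robot.current_eef_rot(): TCP orientation.
- robot.current_contact_force(): force on the tool from outside, world axes, zero at the start.
- robot.current_torque(): the same for the moment, N m.
- robot.current_finger_gap(): opening from 0.0 (shut) to 1.0 (fully open).
- robot.current_gripper_force(): force on a finger pad.
Only numpy, scipy, OpenCV 4.12 (cv2) and the standard library are available. Lean on these libraries where they do the work, as an engineer would, in place of code of your own. Each camera call takes 0.05 s, during which the arm holds its last target. There are 200 camera calls.

## Working session

There is one attempt and no reset: what is moved stays moved. The work goes in short steps, each a Python script; the robot and the scene stay as the last script left them, time stands still between calls to the robot, and variables do not carry over. Pictures are saved under pics/ and viewed, at most 10 in all, crops included, and the job is handed in when it is done.

```bash
mkdir -p pics; ls; python3 - <<'E'
from station import robot, fingers, vision, workorder, recognise
import cv2,numpy as np
for n in("side","top"):
    im=vision.grab_frame(n); cv2.imwrite(f"pics/{n}0.png",im[:,:,::-1])
    c=vision.calibration(n); print(n,c["mtx"],np.round(c["extrinsics"],4).tolist(),[k for k in c])
    for l in["balance","weight_1_grip","parcel_mid","stapler","hole_punch","tape_dispenser","beam"]:
        print(l,[(round(d["p"],2),np.round(d["rect"]).tolist()) for d in recognise(l,n)])
print(robot.current_time_s())
E
```

```text
pics
side [[448.97946378   0.         281.52835523]
 [  0.         448.97946378 210.96573875]
 [  0.           0.           1.        ]] [[0.9993, -0.0333, 0.0161, -0.5158], [-0.0014, 0.399, 0.917, -0.1158], [-0.037, -0.9164, 0.3986, -1.3036], [0.0, 0.0, 0.0, 1.0]] ['mtx', 'extrinsics']
balance [(0.62, [323.0, 238.0, 63.0, 54.0]), (0.55, [324.0, 242.0, 60.0, 24.0])]
weight_1_grip [(0.16, [318.0, 240.0, 11.0, 35.0])]
parcel_mid [(0.6, [251.0, 292.0, 48.0, 36.0]), (0.4, [260.0, 239.0, 30.0, 51.0]), (0.22, [191.0, 286.0, 60.0, 40.0])]
stapler [(0.7, [304.0, 206.0, 17.0, 23.0]), (0.68, [261.0, 204.0, 36.0, 18.0])]
hole_punch [(0.61, [295.0, 196.0, 29.0, 25.0])]
tape_dispenser [(0.63, [191.0, 284.0, 65.0, 43.0])]
beam [(0.63, [318.0, 241.0, 12.0, 32.0]), (0.25, [260.0, 234.0, 19.0, 23.0])]
top [[475.35650662   0.         276.56179754]
 [  0.         475.35650662 202.2710846 ]
 [  0.           0.           1.        ]] [[-0.0072, -1.0, -0.0066, 0.0505], [0.9764, -0.0084, 0.2157, -0.5401], [-0.2157, -0.0049, 0.9764, -1.2467], [0.0, 0.0, 0.0, 1.0]] ['mtx', 'extrinsics']
balance [(0.81, [296.0, 176.0, 124.0, 56.0])]
weight_1_grip [(0.58, [256.0, 239.0, 15.0, 21.0])]
parcel_mid [(0.61, [384.0, 242.0, 28.0, 41.0])]
stapler [(0.7, [190.0, 240.0, 25.0, 46.0])]
hole_punch [(0.79, [168.0, 193.0, 41.0, 38.0]), (0.64, [253.0, 189.0, 14.0, 26.0])]
tape_dispenser [(0.86, [385.0, 297.0, 20.0, 54.0])]
beam [(0.96, [295.0, 177.0, 49.0, 13.0])]
0.8
```

```bash
python3 - <<'E'
import cv2
a=cv2.imread("pics/top0.png")[120:340,130:430]; cv2.imwrite("pics/top0c.png",cv2.resize(a,(800,587),interpolation=cv2.INTER_CUBIC))
a=cv2.imread("pics/side0.png")[150:330,150:390]; cv2.imwrite("pics/side0c.png",cv2.resize(a,(800,600),interpolation=cv2.INTER_CUBIC))
E
```

```text
(no output)
```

View pics/top0c.png

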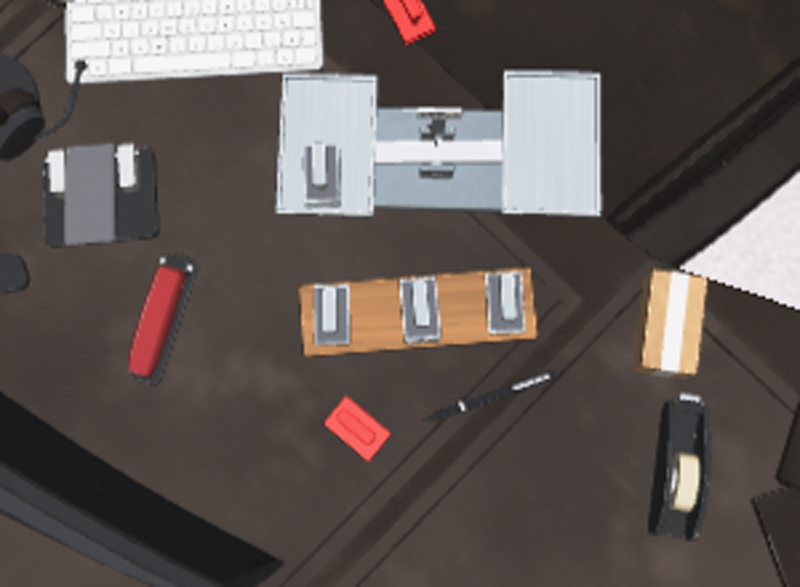

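View pics/side0c.png

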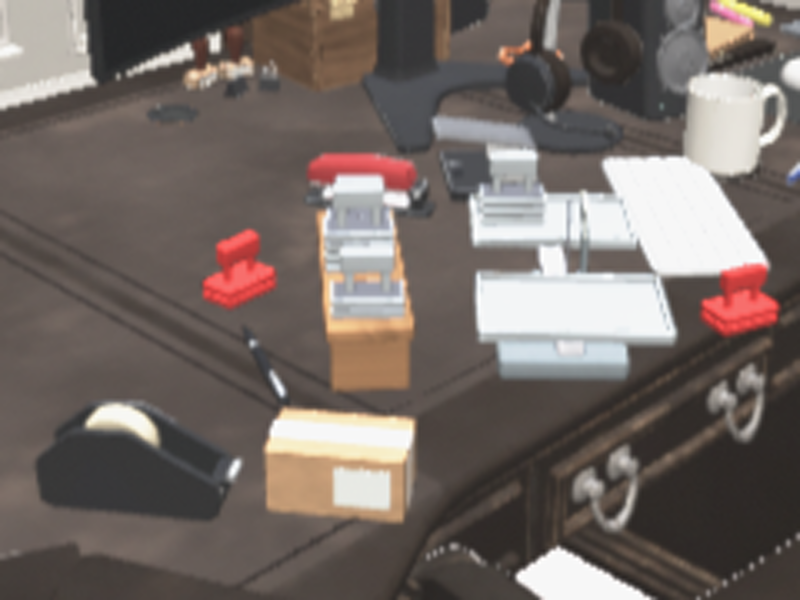

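Top view: the pan weight is at crop (320,165). The stand weights are at (331,310), (420,305) and (508,297), the parcel at (674,322), and the red decoys lie off to the side. Next I zoom the side view to count plates.

```bash
python3 - <<'E'
import cv2
a=cv2.imread("pics/side0.png")[190:250,245:345]; cv2.imwrite("pics/side0z.png",cv2.resize(a,(800,480),interpolation=cv2.INTER_CUBIC))
a=cv2.imread("pics/top0.png")[160:260,230:340]; cv2.imwrite("pics/top0z.png",cv2.resize(a,(660,600),interpolation=cv2.INTER_CUBIC))
E
```

```text
(no output)
```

View pics/side0z.png

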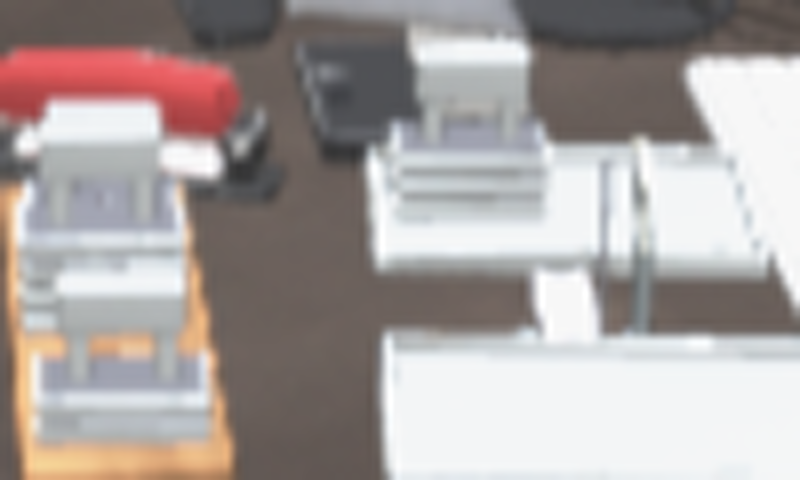

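View pics/top0z.png

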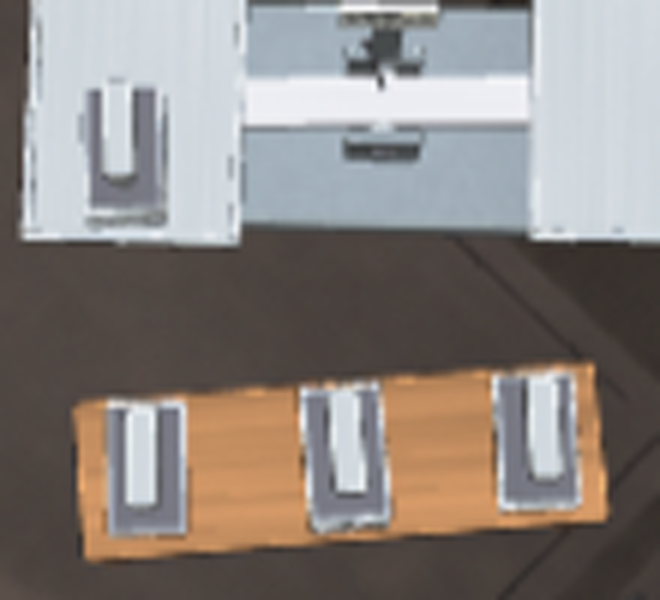

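Side view: the pan weight has 3 plates (zoom rows 145–220), the near stand weight has 2 (385–440), and the middle one is tall with 4. So the 200 g weight is the right-hand one on the stand. Now I turn the pixels into positions.

```bash
cat > h.py <<'E'
from station import robot, fingers, vision, workorder, recognise
import numpy as np, cv2
def w(n,uv,z):
    c=vision.calibration(n);K=c["mtx"];E=c["extrinsics"];R=E[:3,:3];o=-R.T@E[:3,3]
    d=np.linalg.inv(K)@[uv[0],uv[1],1]; d=R.T@(d*[1,-1,-1])
    return o+d*(z-o[2])/d[2]
def proj(n,p):
    c=vision.calibration(n);q=(c["extrinsics"]@[*p,1])[:3]*[1,-1,-1];q=c["mtx"]@q;return q[:2]/q[2]
A=lambda x,y:((x+.5)/2.667+129.5,(y+.5)/2.667+119.5)   # top0c
B=lambda x,y:((x+.5)/6+229.5,(y+.5)/6+159.5)           # top0z
S=lambda x,y:((x+.5)/8+244.5,(y+.5)/8+189.5)           # side0z
C=lambda x,y:((x+.5)/3.333+149.5,(y+.5)/3.333+149.5)   # side0c
def up(n,f,pts,z,l):
    P=np.array([w(n,f(*p),z) for p in pts])[:,:2];c=P.mean(0)
    d=(P[0]+P[1]-P[2]-P[3])/2  # back minus front
    print(l,n,c.round(4),"len",np.linalg.norm(d).round(4),"wid",np.linalg.norm((P[1]+P[3]-P[0]-P[2])/2).round(4),"yaw",np.degrees(np.arctan2(d[1],d[0])).round(1))
E
python3 - <<'E'
from h import *
up("top",A,[(284,73),(376,77),(277,213),(374,215)],.067,"panw")
up("top",A,[(505,70),(601,73),(501,213),(601,215)],.095,"panp")
up("side",C,[(655,273),(477,274),(675,340),(478,342)],.095,"panp(xy swapped)")
up("top",B,[(493,377),(573,373),(502,510),(580,505)],.081,"w2 stack")
up("top",B,[(527,375),(559,373),(532,478),(565,477)],.117,"w2 blade")
up("side",S,[(60,272),(182,266),(60,300),(184,296)],.117,"w2 blade top (swapped)")
up("top",A,[(650,270),(708,276),(642,372),(697,375)],.052,"parcel")
up("side",C,[(283,408),(416,418),(268,443),(412,452)],.052,"parcel (swapped)")
up("top",B,[(85,88),(160,88),(90,205),(165,205)],.091,"w3 stack")
up("top",B,[(75,408),(593,363),(85,560),(607,520)],.061,"stand")
E
```

```text
panw top [0.6207 0.112 ] len 0.1497 wid 0.0982 yaw -1.6
panp top [ 0.6126 -0.117 ] len 0.1501 wid 0.0992 yaw -2.7
panp(xy swapped) side [ 0.6138 -0.1252] len 0.1147 wid 0.1476 yaw 87.6
w2 stack top [ 0.4508 -0.0664] len 0.0594 wid 0.0351 yaw 1.9
w2 blade top [ 0.4519 -0.0673] len 0.0451 wid 0.014 yaw 1.5
w2 blade top (swapped) side [ 0.4533 -0.0716] len 0.0228 wid 0.0415 yaw 91.4
parcel top [ 0.4329 -0.2401] len 0.1037 wid 0.0573 yaw -8.5
parcel (swapped) side [ 0.4387 -0.2366] len 0.0468 wid 0.1012 yaw 83.0
w3 stack top [0.5847 0.1164] len 0.0545 wid 0.0338 yaw 2.6
stand top [0.4449 0.0206] len 0.0703 wid 0.2348 yaw 3.7
```

```bash
cat >> h.py <<'E'
def rp(y): return [180,0,y]
E
python3 - <<'E'
from h import *
print(robot.current_eef_rot())
fingers.gripper_to(0.45,40)
robot.line_to([.237,-.496,.27],velocity=.3)
robot.move_to([.4515,-.068,.25],rp(2))
print(robot.current_tool_pos(),robot.current_eef_rot(),robot.current_joint_positions())
print(robot.line_to([.4515,-.068,.107],velocity=.12,f_stop=8),robot.current_tool_pos())
im=vision.grab_frame("side");cv2.imwrite("pics/g1.png",cv2.resize(im[150:270,200:360],(800,600),interpolation=cv2.INTER_CUBIC)[:,:,::-1])
print(robot.current_time_s())
E
```

```text
[1.79996053e+02 7.75349422e-04 2.55477127e+01]
[ 0.45128392 -0.06935445  0.24967231] [1.79975481e+02 4.04848261e-02 1.87880678e+00] [ 28.09974375   7.01092134 -23.90883348  95.66268749   2.92855079
  77.97563991 -84.38383015]
False [ 0.45221184 -0.06810558  0.10768304]
4.8
```

View pics/g1.png

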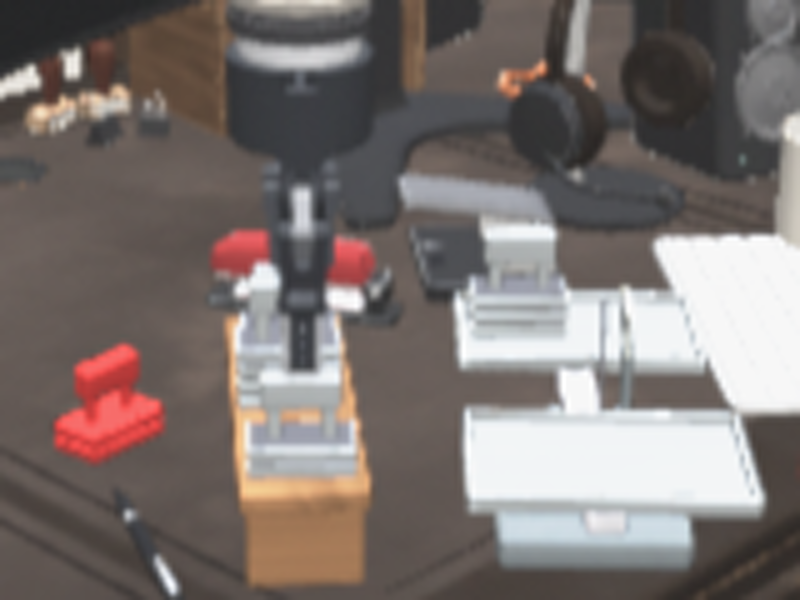

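```bash
python3 - <<'E'
from h import *
V=lambda p:((proj("side",p)-[199.5,149.5])*5).round()
for p in[(.452,-.068,.107),(.452,-.068,.091),(.452,-.09,.093),(.452,-.046,.093),(.452,-.068,.117),(.452,-.068,.2)]: print(p,V(p))
print(robot.current_finger_gap(),robot.current_contact_force(),robot.current_tool_pos(),robot.current_eef_rot())
E
```

```text
(0.452, -0.068, 0.107) [299. 391.]
(0.452, -0.068, 0.091) [299. 418.]
(0.452, -0.09, 0.093) [299. 433.]
(0.452, -0.046, 0.093) [300. 397.]
(0.452, -0.068, 0.117) [299. 375.]
(0.452, -0.068, 0.2) [298. 231.]
0.4484582354705592 [ 0.26805333 -0.75450105 -0.909656  ] [ 0.45223357 -0.06809119  0.10775903] [ 1.79976364e+02 -9.84412049e-02  1.99604011e+00]
```

The side view shows a finger ending at (300,370), right at the blade top, and I expected the near finger lower, in front of the blade. I take closer crops from both cameras before gripping.

```bash
python3 - <<'E'
from h import *
a=vision.grab_frame("side")[175:250,235:285]; b=vision.grab_frame("top")[180:255,270:340]
a=cv2.resize(a,(400,600),interpolation=cv2.INTER_CUBIC);b=cv2.resize(b,(400,428),interpolation=cv2.INTER_CUBIC)
o=np.zeros((600,800,3),np.uint8);o[:,:400]=a;o[:428,400:]=b
cv2.imwrite("pics/g2.png",o[:,:,::-1])
E
```

```text
(no output)
```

View pics/g2.png

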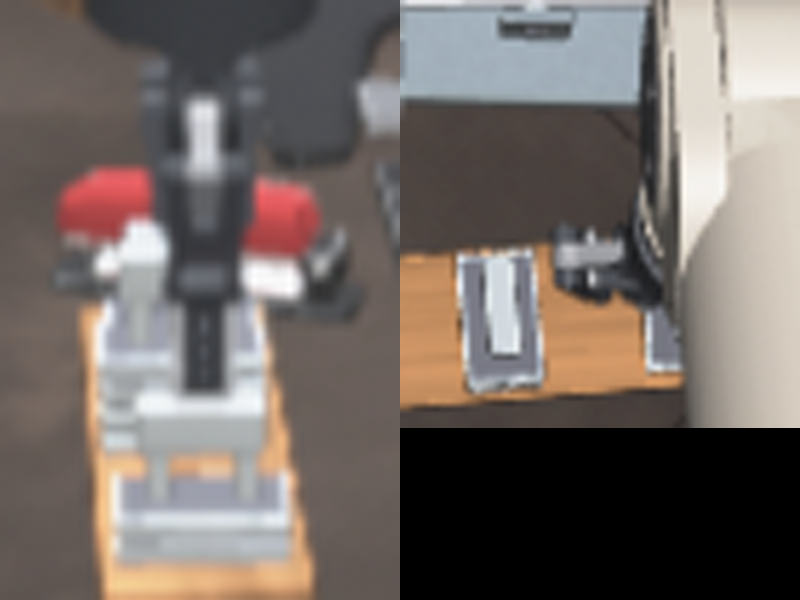

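```bash
python3 - <<'E'
from h import *
fingers.gripper_to(0.0,30)
print(robot.current_finger_gap(),robot.current_gripper_force(),robot.current_contact_force(),robot.current_tool_pos(),robot.tip_reach)
a=vision.grab_frame("side")[175:250,235:285]
cv2.imwrite("pics/g3.png",cv2.resize(a,(400,600),interpolation=cv2.INTER_CUBIC)[:,:,::-1])
E
```

```text
-0.0011659383324296995 0.0 [-0.42361769 -0.51779755 -0.15856936] [ 0.45148362 -0.06800277  0.10700555] 0.017
```

View pics/g3.png

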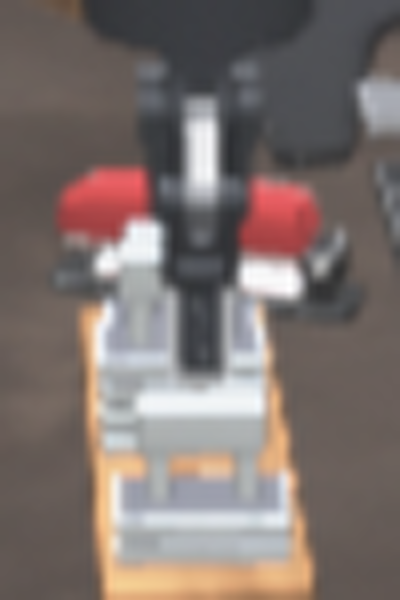

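The gripper closed on nothing, with the tip at side crop (200,380), about 13 px above where it should be. So the tool or the scene is offset from the readings, roughly in z or y. I check by touching the bare desk between the stand and the parcel.

```bash
python3 - <<'E'
from h import *
robot.line_to([.4515,-.068,.2],velocity=.3)
robot.line_to([.4515,-.15,.2],velocity=.3)
robot.line_to([.4515,-.15,.07],velocity=.2,f_stop=6)
try: print(robot.line_to([.4515,-.15,.004],velocity=.03,f_stop=4))
except robot.PlanningError as e: print(e)
print(robot.current_tool_pos(),robot.current_contact_force(),robot.current_time_s())
a=vision.grab_frame("side")[175:310,180:360]; cv2.imwrite("pics/g4.png",cv2.resize(a,(800,600),interpolation=cv2.INTER_CUBIC)[:,:,::-1])
t=robot.current_tool_pos()
for d in(0,-.017): print(((proj("side",t+[0,0,d])-[179.5,174.5])*4.444).round())
E
```

```text
False
[ 0.45160328 -0.15003491  0.00411467] [-0.02617897  0.04952454 -0.15526774] 9.4333
[353. 454.]
[353. 478.]
```

View pics/g4.png

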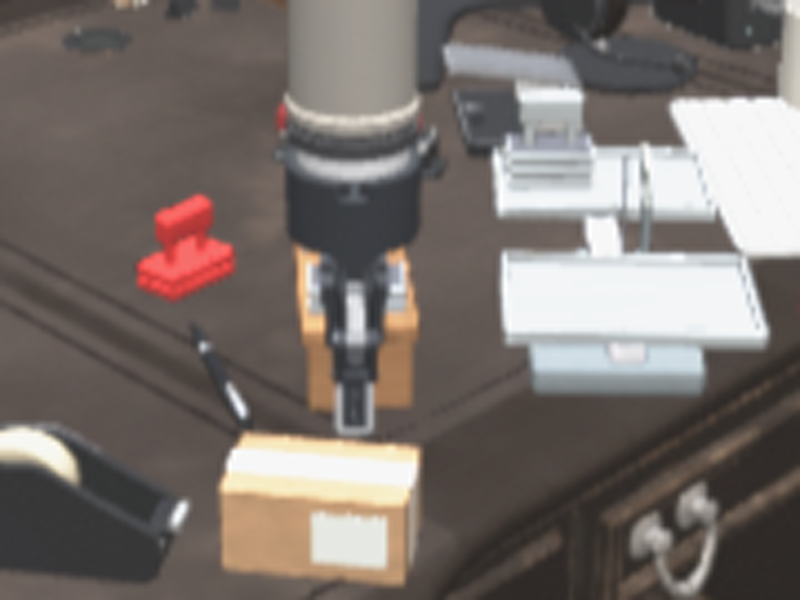

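No contact even at TCP z=0.004, where the tips should already be below the desk. The tip shows at (353,432) instead of row 478, so the true tip is roughly 30 mm higher than reported. I keep going down gently until it touches.

```bash
python3 - <<'E'
from h import *
try: print(robot.line_to([.4515,-.15,-.045],velocity=.03,f_stop=4))
except robot.PlanningError as e: print("PE",e)
t=robot.current_tool_pos();print(t,robot.current_contact_force(),robot.current_time_s(),robot.current_joint_positions())
a=vision.grab_frame("side")[175:310,180:360]; cv2.imwrite("pics/g5.png",cv2.resize(a,(800,600),interpolation=cv2.INTER_CUBIC)[:,:,::-1])
E
```

```text
True
[ 0.4515394  -0.14999728 -0.01726438] [-0.42780827  0.32015287  4.12836226] 10.3417 [ 30.46228244  26.17543947 -17.68553677 113.1866832   11.50025063
  42.32181351 -82.06431634]
```

View pics/g5.png

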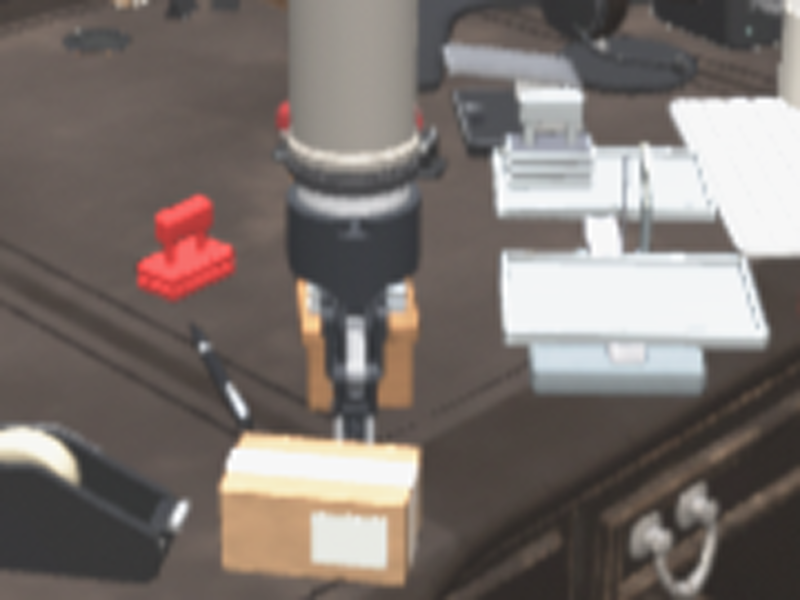

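```bash
python3 - <<'E'
from h import *
print(w("side",(179.5+354.5/4.444,174.5+432/4.444),.0215), w("side",(234.5+202.5/8,174.5+378/8),.124))
robot.line_to([.4515,-.15,.10],velocity=.3)
# top view of the tip: move to where the wrist does not hide it?  compare recogn. of wrist instead
a=vision.grab_frame("top"); cv2.imwrite("pics/g6.png",cv2.resize(a[180:280,270:400],(780,600),interpolation=cv2.INTER_CUBIC)[:,:,::-1])
for d in (-.017+.034,0.034,.1): print(((proj("top",robot.current_tool_pos()+[0,0,d])-[269.5,179.5])*6).round())
E
```

```text
[ 0.4525865  -0.15442311  0.0215    ] [ 0.45335686 -0.06603689  0.124     ]
[498. 308.]
[504. 302.]
[529. 275.]
```

View pics/g6.png

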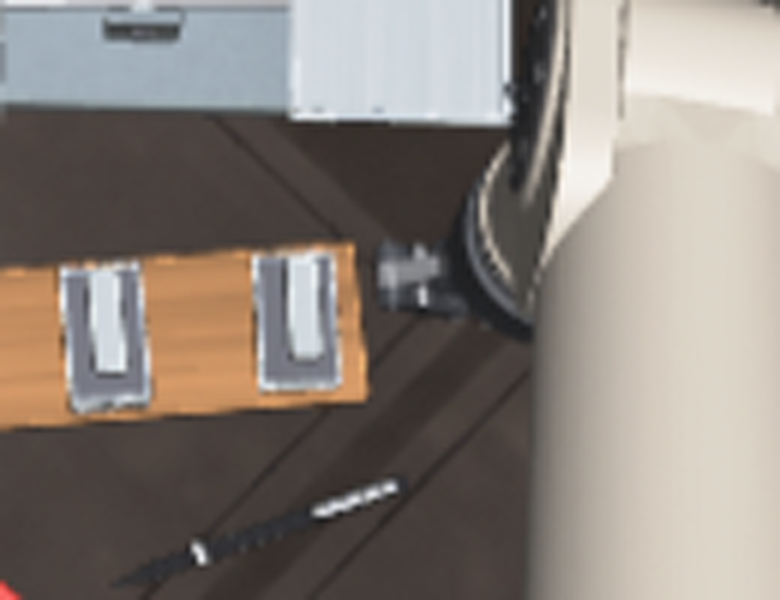

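Contact came at reported z −0.017 instead of +0.017, and xy agrees with the cameras to a few mm. So the tool is effectively 34 mm shorter than stated, and I command z 34 mm lower.

```bash
cat >> h.py <<'E'
DZ=.0343
def go(x,y,z,yaw,v=.3,f=None): return robot.line_to([x,y,z-DZ],rp(yaw),velocity=v,f_stop=f)
def st(l): print(l,robot.current_tool_pos().round(4)+[0,0,DZ],"gap",round(robot.current_finger_gap()*85,1),"F",robot.current_contact_force().round(2),"t",robot.current_time_s())
E
python3 - <<'E'
from h import *
go(.4515,-.15,.2,2); go(.452,-.069,.2,2)
fingers.gripper_to(0.45,50)
print(go(.452,-.069,.107,2,.12,8)); st("down")
fingers.gripper_to(0.0,50); st("grip")
robot.pause(.1); go(.452,-.069,.24,2,.2); st("lift")
vision.grab_frame("side"); print([(round(d["p"],2),np.round(d["rect"]).tolist()) for d in recognise("weight_2_grip","side")])
E
```

```text
False
down [ 0.4528 -0.069   0.1076] gap 38.4 F [-0.24  0.06  0.77] t 13.1417
grip [ 0.4527 -0.0689  0.1077] gap 13.3 F [-0.43  0.37  1.39] t 13.475
lift [ 0.4506 -0.069   0.2384] gap 13.1 F [-0.46 -0.02 -2.88] t 14.3917
[(0.65, [370.0, 240.0, 26.0, 24.0]), (0.61, [258.0, 190.0, 21.0, 25.0]), (0.53, [220.0, 231.0, 18.0, 19.0]), (0.41, [256.0, 219.0, 21.0, 28.0])]
```

```bash
python3 - <<'E'
from h import *
robot.pause(.3); st("hold")
go(.655,.111,.24,-2,.25); robot.pause(.2); st("over")
go(.655,.111,.125,-2,.15); robot.pause(.1)
print(go(.655,.111,.100,-2,.03,2.0)); st("set")
fingers.gripper_to(0.42); st("open")
go(.655,.111,.24,-2,.2); st("up")
vision.grab_frame("side")
print([(round(d["p"],2),np.round(d["rect"]).tolist()) for d in recognise("weight_2_grip","side")])
print(proj("side",(.655,.111,.097)),proj("side",(.585,.116,.106)))
E
```

```text
hold [ 0.4517 -0.0689  0.2395] gap 12.8 F [ 0.2   0.57 -2.07] t 14.7917
over [0.6548 0.1098 0.2405] gap 12.6 F [-0.46  0.1  -2.03] t 16.225
True
set [0.6548 0.1112 0.1075] gap 13.3 F [0.24 0.02 4.96] t 17.8417
open [0.6533 0.1104 0.1055] gap 35.5 F [ 0.21 -0.49  0.16] t 18.1917
up [0.6542 0.1107 0.2385] gap 35.9 F [-0.44 -0.33 -0.35] t 19.0083
[(0.55, [373.0, 240.0, 28.0, 26.0]), (0.49, [325.0, 208.0, 17.0, 21.0]), (0.18, [262.0, 240.0, 29.0, 58.0])]
[325.63245687 205.63597117] [303.06866083 202.28549805]
```

```bash
python3 - <<'E'
from h import *
fingers.gripper_to(1.0)
go(.60,.0,.26,-2,.4)
go(.434,-.239,.22,-8,.35); st("above")
print(go(.434,-.239,.10,-8,.2,8), go(.434,-.239,.034,-8,.08,6)); st("down")
fingers.gripper_to(0.0,50); st("grip")
go(.434,-.239,.2,-8,.2); robot.pause(.3); st("lift")
vision.grab_frame("side"); print([(round(d["p"],2),np.round(d["rect"]).tolist()) for d in recognise("parcel_mid","side")]); print(proj("side",(.434,-.239,.19)))
E
```

```text
above [ 0.4361 -0.2359  0.2202] gap 84.8 F [0.4  0.99 0.58] t 21.1083
False False
down [ 0.4345 -0.2392  0.0345] gap 85.3 F [-0.21 -0.13  0.12] t 22.8333
grip [ 0.4348 -0.2401  0.0349] gap 55.0 F [-0.51 -0.81  5.23] t 23.2167
lift [ 0.4335 -0.2388  0.1991] gap 54.9 F [-0.49  0.26 -5.1 ] t 24.5
[(0.72, [252.0, 229.0, 48.0, 36.0])]
[250.39880368 227.40771848]
```

```bash
python3 - <<'E'
from h import *
go(.613,-.118,.22,-2,.25); go(.613,-.118,.14,-2,.15); robot.pause(.2); st("over")
for z in(.124,.118,.113,.110): print(go(.613,-.118,z,-2,.03)); robot.pause(.2); st(z)
E
```

```text
over [ 0.6142 -0.1181  0.1417] gap 55.3 F [ 0.09 -0.31 -4.14] t 26.5
False
0.124 [ 0.6132 -0.118   0.124 ] gap 54.9 F [ 0.69 -0.08 -3.7 ] t 27.3833
False
0.118 [ 0.6135 -0.118   0.1184] gap 55.3 F [-0.05  0.1  -0.45] t 27.9333
False
0.113 [ 0.6134 -0.118   0.1132] gap 55.4 F [ 0.55  0.79 -0.5 ] t 28.45
False
0.11 [ 0.6133 -0.118   0.1101] gap 55.1 F [2.05 0.85 0.07] t 28.9
```

```bash
python3 - <<'E'
from h import *
fingers.gripper_to(0.78); robot.pause(.3); st("open")
go(.613,-.118,.24,-2,.12); go(.45,-.2,.3,-2,.3); robot.pause(1.2); st("clear")
for n in("side","top"):
    im=vision.grab_frame(n); cv2.imwrite(f"pics/end_{n}.png",im[:,:,::-1])
    for l in("parcel_mid","weight_2_grip","balance"): print(n,l,[(round(d["p"],2),np.round(d["rect"],1).tolist()) for d in recognise(l,n)])
print("exp parcel",proj("side",(.613,-.118,.101)),proj("top",(.613,-.118,.101)))
print("exp w2/w3 level blades",proj("side",(.655,.111,.121)),proj("side",(.585,.116,.131)),proj("top",(.655,.111,.121)),proj("top",(.585,.116,.131)))
E
```

```text
open [ 0.6129 -0.118   0.11  ] gap 66.4 F [0.34 0.3  0.02] t 29.475
clear [ 0.45 -0.2   0.3 ] gap 66.5 F [-0.81  0.48  0.32] t 32.7
side parcel_mid [(0.91, [323.0, 241.0, 40.4, 31.6])]
side weight_2_grip [(0.64, [325.2, 204.7, 19.8, 21.5]), (0.61, [369.9, 240.5, 24.0, 22.2])]
side balance [(0.61, [322.5, 237.1, 59.7, 59.2])]
top parcel_mid [(0.96, [339.7, 172.4, 27.6, 46.3])]
top weight_2_grip [(0.63, [263.9, 280.8, 28.3, 19.3]), (0.55, [284.2, 125.2, 15.0, 21.0]), (0.36, [340.2, 171.3, 23.6, 43.2])]
top balance [(0.71, [294.3, 174.4, 119.4, 58.0])]
exp parcel [320.54444703 238.07736235] [337.26606342 172.10213279]
exp w2/w3 level blades [326.06335461 198.44565574] [303.35512518 194.76054908] [251.86679548 155.64220718] [249.63186384 179.99024819]
```

```bash
python3 - <<'E'
from h import *
a=cv2.imread("pics/side0.png");b=cv2.imread("pics/end_side.png")
def m(x,y,ww,hh,z0,p):
    t=a[y:y+hh,x:x+ww]; s=b[y-14:y+hh+14,x-8:x+ww+8]
    r=cv2.matchTemplate(cv2.resize(s,None,fx=8,fy=8,interpolation=2),cv2.resize(t,None,fx=8,fy=8,interpolation=2),cv2.TM_CCOEFF_NORMED)
    _,v,_,l=cv2.minMaxLoc(r); print("shift",l[0]/8-8,l[1]/8-14,round(v,2),"expected level",proj("side",(*p,z0+(.014 if p[1]>0 else -.014)))-proj("side",(*p,z0)))
m(293,193,22,24,.10,(.585,.116))       # weight_3 in its pan
m(290,236,20,20,.095,(.55,-.17))       # near-left corner of parcel pan
m(335,236,20,20,.095,(.68,-.17))
m(246,202,22,16,.1,(.45,.02))          # stand weight
E
```

```text
shift -0.125 -3.75 0.93 expected level [ 0.15936132 -4.18616048]
shift -0.5 5.25 0.83 expected level [-0.16905659  4.88461602]
shift 0.0 4.875 0.93 expected level [-0.41943437  4.86446231]
shift 0.0 0.0 1.0 expected level [-0.01907255 -4.43238592]
```

The beam is level: both pans shifted by about the 14 mm expected, and the stand weights have not moved.

```bash
python3 -c "
from h import *
print(workorder.close_job(),robot.current_time_s())"
```

```text
the job is handed in; nothing more can be done
the job is handed in; nothing more can be done
```

I handed the job in at about 33 s: the parcel stands in its pan, the 200 g weight is beside the 300 g in the other, and the camera images show the beam level.

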